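# Lock the sample carousel of a luminescence reader

### The job

Lock the reader's sample carousel for loading: push it round with a fingertip, for instance in one of its windows, until the slot in its rim faces the lock bolt, then push the bolt by its thumb tab fully home into the slot. Nothing is to be lifted: the carousel stays flat on its spindle, and the tweezers, the brass check source, the jar and the mouse stay where they are.

Things in the scene. Friction and masses are not known exactly. Their poses are not given: they have to be found in the camera images.
- reader: Fixed black base cabinet, 320 x 460 mm, its flat deck 140 mm above the bench. Origin at bench height under the carousel's spindle, z up; the deck spans -160..160 mm along its x and -170..290 mm along its y. The lock bolt lies along its +y axis (x = 0). The fixed spindle (18 mm diameter) stands at x = y = 0, to 37 mm above the deck.
- carousel: Loose aluminium turntable, 260 mm diameter, 10 mm thick, about 0.55 kg, its 21 mm bore over the spindle; underside on six pads 12 mm above the deck. Turns either way without limit, stays where left (friction about 0.4 N m), could be lifted off. Origin on its axis, at its underside. A collar of 22 mm radius stands 6 mm above the plate. Small fixed cups (1 mm high) line the rim.
- window (a point): On the carousel: middle of one of its five equal windows, 70 mm from the axis, 36 degrees counter-clockwise (from above) of the slot. The windows go right through the plate from radius 45 to 92 mm, parted by five spokes 20 mm wide, one of them in line with the slot, the rest every 72 degrees. A fingertip in a window turns the carousel by pushing a spoke sideways; 12 mm is free under the plate.
- slot_mouth (a point): On the carousel: middle of the open mouth of the one slot in its rim, 130 mm from the axis along the carousel's own +y, at half thickness. Slot 16 mm wide, 28 mm deep, cut right through the plate.
- slot_station (a point): On the reader: the point on the bolt's line, 130 mm from the spindle, where the slot mouth lies when the slot faces the bolt.
- bolt (a joint): Travel of the lock bolt in m: 0 drawn back, 0.034 fully home; starts at 0 to 0.005. Slides level along the reader's -y towards the spindle, friction about 2.5 N, stays where left. Captive in a guide block 46 mm wide, 41 mm long, 30 mm above the deck. The rim stops its nose unless the slot faces it; the tapered nose (12 to 5 mm over 10 mm) centres a slot up to 4 mm off.
- bolt_nose (a point): Middle of the tip of the bolt's nose, 17 mm above the deck; 10 mm outside the rim when drawn back, 24 mm inside it when home. The bar is steel, 12 mm wide, 10 mm high.
- bolt_tab (a point): Middle of the rear face of the bolt's upright steel thumb tab, the face to push (it looks along the reader's +y), 34 mm above the deck. Tab 28 mm wide, 7 mm thick, from 12 to 56 mm above the deck. It meets the rear of the guide block when the bolt is home. Behind it is 55 mm of free deck.
- check_source: Bystander: small brass holder with a waisted knob, 32 mm diameter, 32 mm high, loose on the deck at the corner on the reader's -x, -y side. Origin under its centre.
- tweezers: Bystander: steel tweezers 125 mm long, 16 mm wide, 8 mm high, loose on the deck about 105 mm to the reader's +x side of the bolt and roughly parallel with it. Origin at the middle, underside.
- cup_jar: Bystander: glass jar with black cap, 54 mm diameter, 75 mm high, on the bench to the robot's left of the reader. Origin under its centre.
- mouse: Bystander: black computer mouse 100 x 58 x 32 mm on the bench to the robot's right of the reader. Origin under its centre.

How it is judged:
By the outcome, as a careful person would: the job done as asked, in the order asked, and still so for the second after the job is handed in, with the robot touching nothing.
It also fails if it takes over 69 s, if anything falls off the work surface, if the arm or the gripper's body presses on something with over 40 N, if the wrist force passes 120 N, or if a joint passes its speed limit or range.

### The arm

A 7-joint arm with a two-finger parallel gripper is mounted at the origin on the work surface. World frame = base frame: x ahead of the robot, y to its left, z up, the work surface at z = 0. Lengths are in m, angles in degrees, forces in N, time in s.
With the tool pointing down it reaches from about 0.425 to 0.875 m from the base axis. Payload 4.7 kg.
Tool frame: the origin (TCP) lies on the centre line of the jaws, within the pads' length; the fingertips stand 11 mm ahead of it and the grasp point (between the pads) lies 8 mm behind it (finger_overhang is the x of the fingertips in the tool frame, in m); x points along the fingers, z is the direction in which the jaws open and shut, and the axes are right-handed (so a half turn about x gives the same grasp; the last joint's range is limited). The gripper opens to 87 mm and grips with 3 to 60 N. Pads are 19 mm wide; open, the fingers measure 117 mm over their backs; the gripper's body (75 mm by 190 mm) begins 51 mm behind the grasp point.
Start: joints at [70.766, 18.392, -4.016, 83.108, 1.295, 78.541, -3.26], TCP at [0.223, -0.611, 0.203] pointing down, gripper open.
Joint ranges: [-163.93, 163.93], [-17.29, 119.83], [-79.2, 71.16], [3.27, 140.29], [-89.18, 269.18], [5.43, 117.66], [-154.24, 154.24]. Speed limits (degrees/s): [147.25, 147.25, 180, 180, 180, 180, 180].

### API

Orientations are given as [roll, pitch, yaw] about the fixed x, y, z axes, in that order (R = Rz(yaw) Ry(pitch) Rx(roll)).
In Python, from cell import get_obs, read_camera, sign_off, cut_out, finger_overhang gives the robot as it stands.
- The arm moves only by the tool servo_tool, never from a script. Its argument "rows" is one flat list of numbers, 5 for each row, row after row: the shift along the world's x, y, z in mm, then the turn about the world's z in degrees, then the closure, from 0 (fully open) to 1 (shut). A call has 1 to 10 rows; each row is the pose to reach, as a shift and turn from the pose commanded when the call began; what a row does not reach only later rows make up. A row lasts 1/12 s, in which the tool goes at most 41.7 mm and 7.16 degrees, less where a joint would pass 70% of its speed; a pose out of reach is approached as far as the arm can. A call with a gripper value outside its range is refused whole. The fingers move at their own pace and stop on an object; "force" is the grip in N (left out, the last holds). Time passes only in rows, so rows that repeat a pose let the fingers close. It gives the time, the measured TCP pose, the force and the opening at its end, in the units of the state.
- get_obs(): the state, without advancing time (a new reading comes with each control period).
- read_camera(name): name is "scene" or "top" or "wrist"; returns a dict with "frame" (480x640x3 uint8, blue, green, red), "range_z" (480x640 float32, m along the optical axis (not along the pixel's ray), 0 where there is no reading), "intrinsics" (3x3 intrinsics, pixels), "k1" (the pictures are not rectified: a ray, as slopes to the right and down, at radius r is drawn at 1 + k1 r^2 times it, then the intrinsics apply), "cam_to_world" (4x4, takes a point from camera to world coordinates); the wrist camera has in their place "tool_from_camera" (4x4, takes a point from camera to tool coordinates, whose origin is the TCP and whose axes are the tool frame's). Camera axes: x right, y down, z forward; pixel columns grow to the right and rows downward; lengths in m; the calibration is good to about 2 mm. A picture is of the moment at which its call begins: read the wrist's pose just before it.
- sign_off(): hands the job in, once; it reports no verdict.
Trained networks look in a picture, given as the dict that the camera call returned (one of the last four; its "shot" number tells which), for a name from the list of things; names that differ only in an ending like _2 or _b are one class to them, and where a whole thing is asked for, a point or a joint stands for the part that bears it (a point fixed in the world has none). Each returns a list of dicts, best first, with "score" (0 to 1); they miss things now and then, are a little off and sometimes report something else, mostly with a low value. They report only what shows in the picture. A call takes as long as a camera call.
- cut_out(name, picture): "pixels" (480x640 bool, what is visible of it) and "extent" ([centre column, centre row, width, height] in pixels, round what is visible of it).
The state is a dict: "time_s": time; "qpos": joint angles; "joint_velocities": joint speeds; "effort": joint torques, N m; "tool_pos": TCP position; "tool_rot": TCP orientation; "force": force on the tool from outside, world axes, zero at the start; "wrist_torque": the same for the moment, N m; "grip_width": finger opening in m.
Only numpy, scipy, OpenCV 4.12 (cv2) and the standard library are available. Lean on these libraries where they do the work, as an engineer would, in place of code of your own. Each camera call takes 0.05 s, during which the arm holds its last target.

## Working session

There is one attempt and no reset: what is moved stays moved. The work goes in short steps, Python scripts to look and compute and a tool call to move; the robot and the scene stay as the last step left them, time stands still between calls to the robot, and variables do not carry over. Pictures are saved under pics/ and viewed, and the job is handed in when it is done.

Besides the shell and the picture viewer there is one more tool, called as name(argument=value, ...) on one line, values as JSON. servo_tool: Moves the arm, as the interface text tells. Its arguments: {"type":"object","properties":{"rows":{"type":"array"},"force":{"type":"number"}},"required":["rows"]}

```bash
mkdir -p pics; ls
cat > h.py <<'E'
import numpy as np,cv2
from cell import *
def px2w(d,u,v,z=None,T=None):
    K=d["intrinsics"];k=d["k1"];M=d["cam_to_world"] if T is None else T
    x=(u-K[0,2])/K[0,0];y=(v-K[1,2])/K[1,1]
    a,b=x,y
    for _ in range(20):
        f=1+k*(a*a+b*b);a,b=x/f,y/f
    r=np.array([a,b,1.])
    if z is None:
        return (M@np.append(r*d["range_z"][int(round(v)),int(round(u))],1))[:3]
    w=M[:3,:3]@r;o=M[:3,3]
    return o+w*(z-o[2])/w[2]
def w2px(d,p):
    M=np.linalg.inv(d["cam_to_world"]);c=(M@np.append(p,1))[:3]
    a,b=c[0]/c[2],c[1]/c[2];f=1+d["k1"]*(a*a+b*b);K=d["intrinsics"]
    return K[0,0]*a*f+K[0,2],K[1,1]*b*f+K[1,2]
E
python3 - <<'E'
from h import *
o=get_obs();print({k:np.round(v,3) if not isinstance(v,dict) else v for k,v in o.items()},finger_overhang)
for n in ("top","scene"):
    d=read_camera(n);cv2.imwrite(f"pics/{n}0.png",d["frame"])
    print(n,d["k1"],np.round(d["cam_to_world"],3).tolist())
    for t in ("reader","carousel","bolt","slot_mouth","bolt_tab","tweezers","check_source","cup_jar","mouse","window"):
        try:print(t,[(round(r["score"],2),np.round(r["extent"]).tolist(),int(r["pixels"].sum())) for r in cut_out(t,d)])
        except Exception as e: print(t,e)
E
```

```text
pics
{'time_s': np.float64(0.0), 'qpos': array([70.768, 18.438, -4.014, 83.176,  1.297, 78.54 , -3.263]), 'joint_velocities': array([-0.058,  0.122,  0.016, -0.09 ,  0.076,  0.002, -0.043]), 'effort': array([ 0.0000e+00, -4.9129e+01, -4.0400e-01, -3.1253e+01, -6.4000e-02,
        4.4000e-02,  0.0000e+00]), 'tool_pos': array([ 0.222, -0.61 ,  0.202]), 'tool_rot': array([-175.581,   89.891,  114.457]), 'force': array([ 0.809, -0.284, -0.159]), 'wrist_torque': array([ 0.009, -0.002,  0.008]), 'grip_width': np.float64(0.087)} 0.011
top -0.06766006217711538 [[-0.023, -0.998, 0.056, 0.464], [-1.0, 0.022, -0.015, 0.002], [0.014, -0.056, -0.998, 1.351], [0.0, 0.0, 0.0, 1.0]]
reader [(0.79, [293.0, 259.0, 184.0, 146.0], 14120)]
carousel [(0.89, [314.0, 255.0, 96.0, 97.0], 4891)]
bolt [(0.67, [245.0, 265.0, 38.0, 14.0], 111)]
slot_mouth [(0.59, [315.0, 252.0, 97.0, 94.0], 5064)]
bolt_tab []
tweezers [(0.62, [231.0, 231.0, 43.0, 14.0], 37)]
check_source [(0.72, [250.0, 226.0, 7.0, 9.0], 29), (0.48, [246.0, 265.0, 39.0, 12.0], 115)]
cup_jar [(0.91, [147.0, 229.0, 24.0, 19.0], 354), (0.55, [465.0
[... 291 characters left out ...]
0.0, 0.0, 0.0, 1.0]]
reader [(0.82, [333.0, 258.0, 225.0, 184.0], 18845)]
carousel [(0.78, [319.0, 232.0, 118.0, 73.0], 5075)]
bolt [(0.72, [369.0, 190.0, 26.0, 30.0], 179)]
slot_mouth [(0.57, [316.0, 234.0, 112.0, 73.0], 4833)]
bolt_tab [(0.63, [318.0, 234.0, 112.0, 70.0], 5112), (0.51, [372.0, 190.0, 28.0, 29.0], 189)]
tweezers [(0.72, [405.0, 212.0, 26.0, 29.0], 214), (0.49, [474.0, 208.0, 21.0, 33.0], 577)]
check_source [(0.54, [246.0, 235.0, 12.0, 15.0], 172)]
cup_jar [(0.71, [475.0, 209.0, 25.0, 31.0], 566)]
mouse [(0.6, [142.0, 374.0, 51.0, 35.0], 1195), (0.58, [244.0, 236.0, 9.0, 15.0], 158)]
window [(0.66, [316.0, 234.0, 114.0, 69.0], 5124), (0.25, [142.0, 374.0, 50.0, 35.0], 1173)]
```

Run:
```python
import cv2
a=cv2.imread("pics/top0.png")[150:350,170:420];cv2.imwrite("pics/top0c.png",cv2.resize(a,None,fx=3,fy=3,interpolation=2))
a=cv2.imread("pics/scene0.png")[150:350,210:460];cv2.imwrite("pics/scene0c.png",cv2.resize(a,None,fx=3,fy=3,interpolation=2))
```

```text
(no output)
```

View pics/top0c.png

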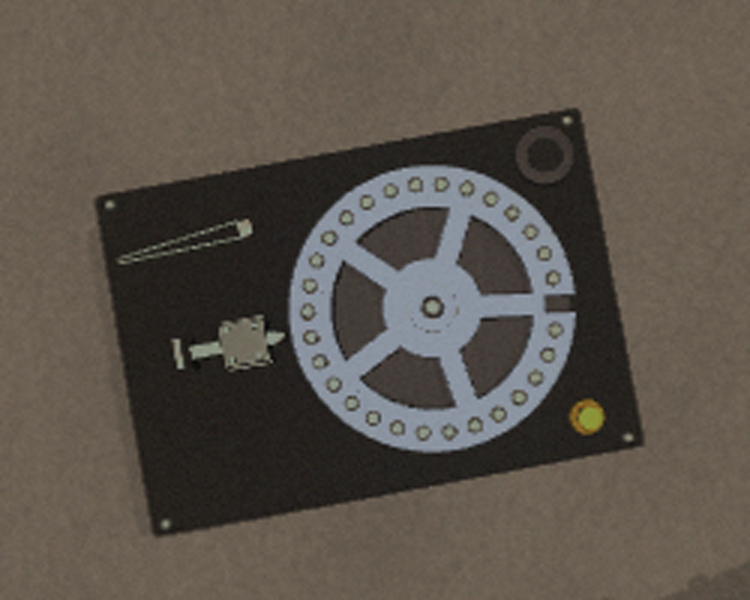

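View pics/scene0c.png

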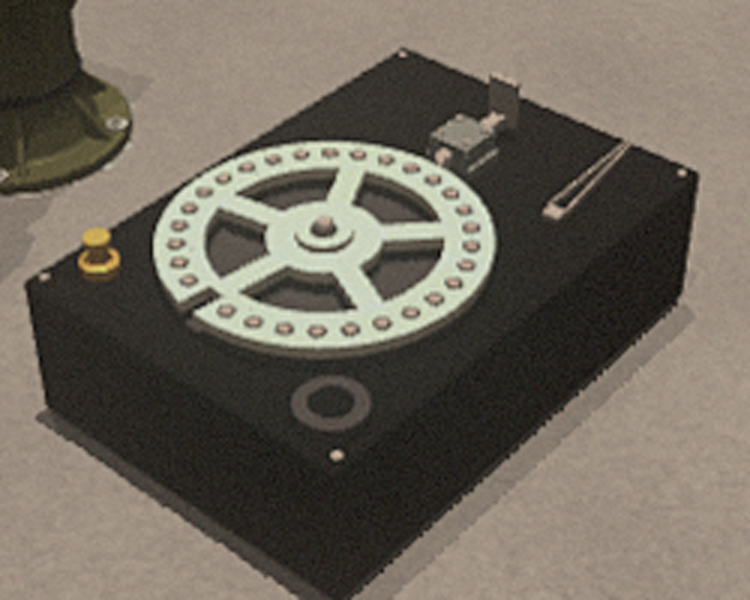

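View pics/top0.png

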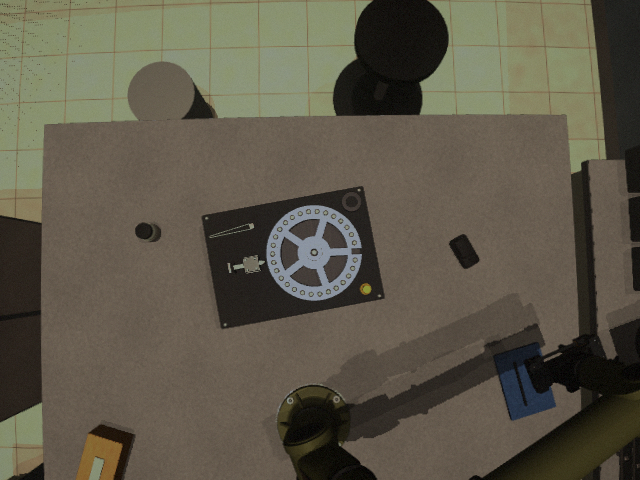

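The top view shows the reader at centre. The carousel centre is at about (314,252), the slot points image-right at (357,251), and the bolt is image-left with its tab at (230,267). The slot therefore needs about half a turn. Next I'll compute the geometry.

Run:
```python
from h import *
from scipy.optimize import least_squares
d=read_camera("top")
cor=[(170+x/3,150+y/3) for x,y in [(97,197),(578,108),(643,443),(155,535)]]
P=np.array([px2w(d,*c,z=.14) for c in cor])[:,:2]
print(P.round(4))
# model corners: reader y toward world +y-ish; image top-left = +x world,+y => reader (+160?,290)
m=np.array([[160,290],[160,-170],[-160,-170],[-160,290]])/1000
def res(p):
    c,s=np.cos(p[2]),np.sin(p[2]);return (m@np.array([[c,s],[-s,c]])+p[:2]-P).ravel()
r=least_squares(res,[.5,0,0]);print(r.x,np.degrees(r.x[2]),res(r.x).round(4))
g=cut_out("carousel",d)[0]["pixels"].astype(np.uint8)
c=max(cv2.findContours(g,0,1)[0],key=cv2.contourArea)[:,0]
W=np.array([px2w(d,*q,z=.162) for q in c])[:,:2]
f=least_squares(lambda p:np.hypot(*(W-p[:2]).T)-p[2],[.5,0,.13],loss="soft_l1",f_scale=.002);print("car",f.x)
print("spindle",px2w(d,170+432/3,150+307/3,.177))
s=px2w(d,170+561/3,150+303/3,.16);print("slot",s, np.degrees(np.arctan2(*(s[:2]-f.x[:2])[::-1])))
print("tab",px2w(d,170+179/3,150+353/3,.196),"nose",px2w(d,170+285/3,150+338/3,.162))
for p in [(250,265),(165+6,250)]: print(px2w(d,*p))
q=px2w(d,314,285);print(q)
```

```text
[[ 0.6223  0.2973]
 [ 0.6964 -0.1525]
 [ 0.3833 -0.2037]
 [ 0.3094  0.2469]]
[ 0.51254039 -0.01222848  0.16223914] 9.295617714704743 [ 0.0013  0.0026  0.0015 -0.0016 -0.0012 -0.0021 -0.0016  0.0012]
car [ 0.51259442 -0.00970231  0.12909274]
spindle [ 0.51171602 -0.01141278  0.177     ]
slot [ 0.5134614  -0.12913007  0.16      ] -89.58407141980773
tab [0.47529996 0.21220515 0.196     ] nose [0.48714716 0.12211808 0.162     ]
[0.48149672 0.16119541 0.17516199]
[0.53542863 0.42821096 0.0056452 ]
[ 0.42300737 -0.00980445  0.14151095]
```

Run:
```python
from h import *
from scipy.spatial.transform import Rotation as R
o=get_obs();M=R.from_euler("xyz",o["tool_rot"],degrees=True).as_matrix();print(M.round(3),o["time_s"],o["tool_pos"])
print(read_camera("wrist")["tool_from_camera"].round(3))
```

```text
[[-0.     0.939  0.343]
 [-0.     0.343 -0.939]
 [-1.    -0.     0.   ]] 1.2 [ 0.22273481 -0.61067034  0.20308281]
[[-0.001 -0.245  0.97  -0.181]
 [-0.001 -0.97  -0.245  0.067]
 [ 1.    -0.001  0.    -0.   ]
 [ 0.     0.     0.     1.   ]]
```

servo_tool(rows=[0, 0, 30, 0, 1, 0, 0, 60, 0, 1, 0, 0, 97, 0, 1], force=20)

```text
time_s: 1.5
tool_pos: [0.2223, -0.6097, 0.2992]
tool_rot: [-177.8, 89.8, 112.3]
force: [0.2, -0.5, 0.5]
grip_width: 0.0743
```

servo_tool(rows=[20, 28, 0, 6.5, 1, 40, 56, 0, 13, 1, 60, 84, 0, 19.5, 1, 80, 112, 0, 26, 1, 100, 140, 0, 32.5, 1, 120, 168, 0, 39, 1, 140, 196, 0, 45.5, 1, 160, 224, 0, 52, 1, 180, 252, 0, 58.5, 1, 200, 280, 0, 65, 1])

```text
time_s: 2.33
tool_pos: [0.4234, -0.3292, 0.3004]
tool_rot: [-58.7, 90.0, -63.4]
force: [0.6, 0.3, 0.4]
grip_width: 0.0085
```

servo_tool(rows=[10, 35, 0, 6.5, 1, 20, 70, 0, 13, 1, 30, 105, 0, 19.5, 1, 40, 140, 0, 26, 1, 50, 175, 0, 32.5, 1, 60, 210, 0, 39, 1, 67, 245, 0, 45.5, 1, 74, 280, 0, 52, 1, 80, 315, 0, 58.5, 1, 87, 345, 0, 65, 1])

```text
time_s: 3.17
tool_pos: [0.5096, 0.0172, 0.3005]
tool_rot: [-71.4, 89.9, -11.0]
force: [0.4, 0.1, -0.1]
grip_width: 0.0006
```

servo_tool(rows=[2, 20, -10, 7, 1, 2, 40, -30, 14, 1, 2, 44, -50, 21, 1, 2, 44, -80, 28, 1, 2, 44, -100, 30, 1, 2, 44, -100, 30, 1])

```text
time_s: 3.67
tool_pos: [0.5088, 0.058, 0.1961]
tool_rot: [90.3, 89.6, -179.6]
force: [-0.3, 0.2, 0.4]
grip_width: 0.0006
```

Run:
```python
from h import *
from scipy.spatial.transform import Rotation as R
o=get_obs();M=R.from_euler("xyz",o["tool_rot"],degrees=True).as_matrix();print(M.round(3),o["time_s"],o["tool_pos"],o["qpos"].round(1),o["grip_width"])
d=read_camera("wrist");cv2.imwrite("pics/w1.png",d["frame"])
d=read_camera("scene");cv2.imwrite("pics/s1.png",cv2.resize(d["frame"][100:350,210:510],None,fx=2.4,fy=2.4))
```

```text
[[-0.007 -1.    -0.002]
 [-0.    -0.002  1.   ]
 [-1.     0.007 -0.   ]] 3.6667 [0.5087952  0.0579865  0.19610681] [ 33.9   4.9 -45.1 101.4   3.5  75.6  78.1] 0.000596458430399962
```

View pics/w1.png

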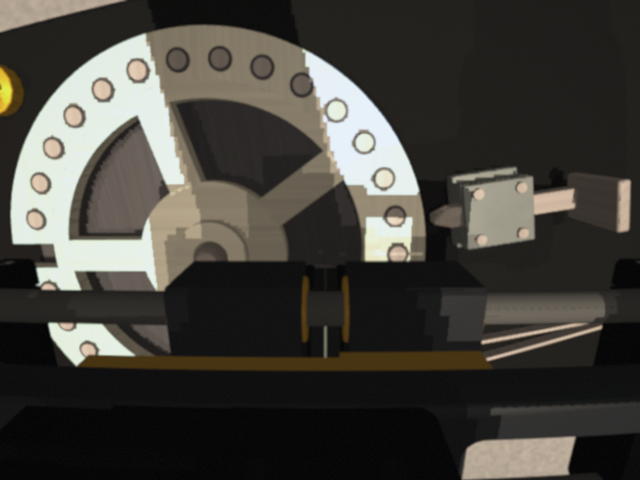

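View pics/s1.png

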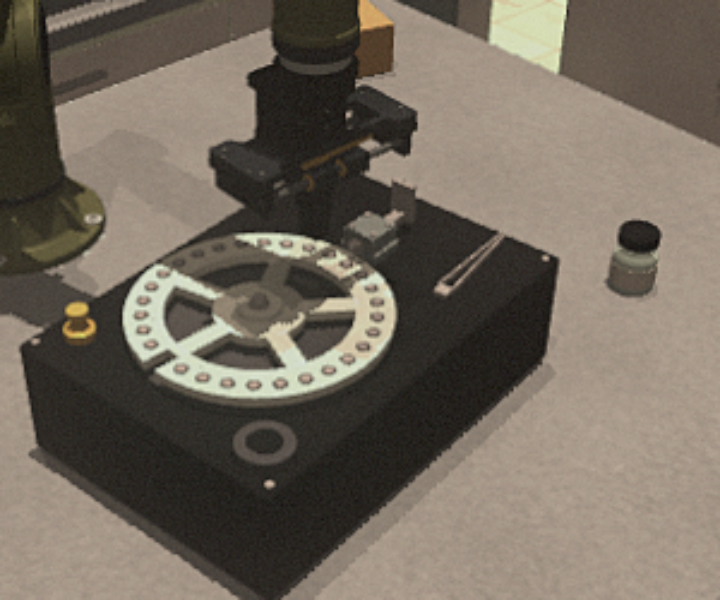

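The wrist view shows the closed fingers over a window, clear of its spokes. The bolt and tab are on the right, around (600,200). I'll lower the fingers into the window now.

servo_tool(rows=[0, 0, -8, 0, 1, 0, 0, -16, 0, 1, 0, 0, -24, 0, 1, 0, 0, -32, 0, 1, 0, 0, -40, 0, 1, 0, 0, -40, 0, 1, 0, 0, -40, 0, 1])

```text
time_s: 4.35
tool_pos: [0.5113, 0.0583, 0.1595]
tool_rot: [77.1, 89.9, 167.2]
force: [0.2, -1.0, -0.4]
grip_width: 0.0006
```

Run:
```python
import numpy as np
def arc(a,b,n,dpsi,r=70):
    t=np.radians(np.linspace(a,b,n+1));p=r*np.c_[np.cos(t),np.sin(t)];q=p-p[0]
    out=[]
    for i in range(1,n+1): out+=[round(q[i,0],1),round(q[i,1],1),0,round(dpsi*i/n,1),1]
    print(out)
arc(90,40,10,-66);arc(40,-20,10,-60);arc(-20,-80,10,-60)
```

```text
[np.float64(6.1), np.float64(-0.3), 0, -6.6, 1, np.float64(12.2), np.float64(-1.1), 0, -13.2, 1, np.float64(18.1), np.float64(-2.4), 0, -19.8, 1, np.float64(23.9), np.float64(-4.2), 0, -26.4, 1, np.float64(29.6), np.float64(-6.6), 0, -33.0, 1, np.float64(35.0), np.float64(-9.4), 0, -39.6, 1, np.float64(40.2), np.float64(-12.7), 0, -46.2, 1, np.float64(45.0), np.float64(-16.4), 0, -52.8, 1, np.float64(49.5), np.float64(-20.5), 0, -59.4, 1, np.float64(53.6), np.float64(-25.0), 0, -66.0, 1]
[np.float64(4.4), np.float64(-5.9), 0, -6.0, 1, np.float64(8.2), np.float64(-12.1), 0, -12.0, 1, np.float64(11.3), np.float64(-18.8), 0, -18.0, 1, np.float64(13.7), np.float64(-25.7), 0, -24.0, 1, np.float64(15.3), np.float64(-32.8), 0, -30.0, 1, np.float64(16.2), np.float64(-40.1), 0, -36.0, 1, np.float64(16.3), np.float64(-47.4), 0, -42.0, 1, np.float64(15.7), np.float64(-54.7), 0, -48.0, 1, np.float64(14.3), np.float64(-61.9), 0, -54.0, 1, np.float64(12.2), np.float64(-68.9), 0, -60.0, 1]
[np.float64(-2.9), np.float64(-6.7), 0, -6.0, 1, np.float64(-6.4), np.float64(-13.2), 0, -12.0, 1, np.float64(-10.6), np.float64(-19.2), 0, -18.0, 1, np.float64(-15.4), np.float64(-24.7), 0, -24.0, 1, np.float64(-20.8), np.float64(-29.7), 0, -30.0, 1, np.float64(-26.6), np.float64(-34.1), 0, -36.0, 1, np.float64(-32.9), np.float64(-37.9), 0, -42.0, 1, np.float64(-39.6), np.float64(-41.0), 0, -48.0, 1, np.float64(-46.5), np.float64(-43.3), 0, -54.0, 1, np.float64(-53.6), np.float64(-45.0), 0, -60.0, 1]
```

servo_tool(rows=[6, 0, 0, -6.6, 1, 12, -1, 0, -13.2, 1, 18, -2, 0, -19.8, 1, 24, -4, 0, -26.4, 1, 29.5, -6.5, 0, -33, 1, 35, -9.5, 0, -39.6, 1, 40, -12.5, 0, -46.2, 1, 45, -16.5, 0, -52.8, 1, 49.5, -20.5, 0, -59.4, 1, 53.5, -25, 0, -66, 1])

```text
time_s: 5.18
tool_pos: [0.5659, 0.0333, 0.1605]
tool_rot: [-11.4, 89.9, 12.3]
force: [0.9, 0.3, -0.4]
grip_width: 0.0003
```

Run:
```python
from h import *
from scipy.spatial.transform import Rotation as R
o=get_obs();M=R.from_euler("xyz",o["tool_rot"],degrees=True).as_matrix();print("psi",np.degrees(np.arctan2(M[1,2],M[0,2])),o["time_s"],o["tool_pos"],o["qpos"].round(1),o["force"])
d=read_camera("wrist");cv2.imwrite("pics/w2.png",d["frame"])
d=read_camera("scene");cv2.imwrite("pics/s2.png",cv2.resize(d["frame"][100:350,210:510],None,fx=2.4,fy=2.4))
```

```text
psi 23.721533614798616 5.1833 [0.56591451 0.0333209  0.16054972] [ 26.6  12.8 -37.2  97.5   8.1  72.3  11.4] [ 0.86692176  0.25698412 -0.42822845]
```

View pics/s2.png

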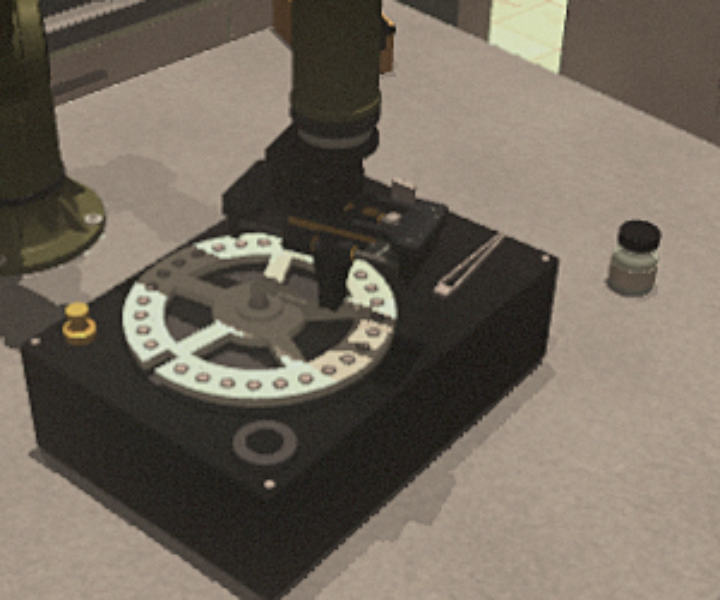

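View pics/w2.png

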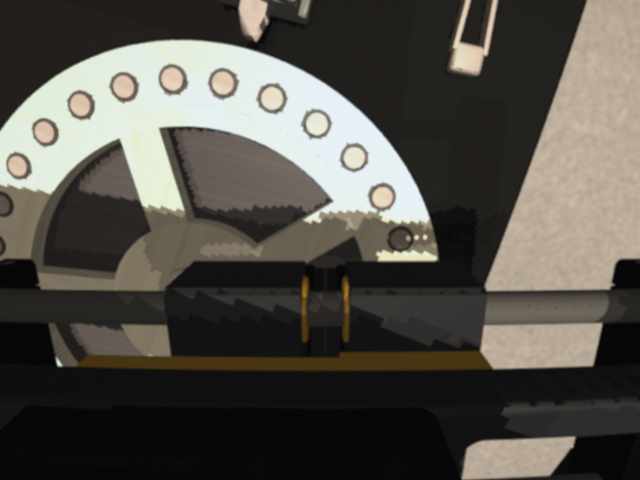

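Run:
```python
from h import *
d=read_camera("top");cv2.imwrite("pics/t2.png",cv2.resize(d["frame"][150:350,170:420],None,fx=3,fy=3,interpolation=2))
```

```text
(no output)
```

View pics/t2.png

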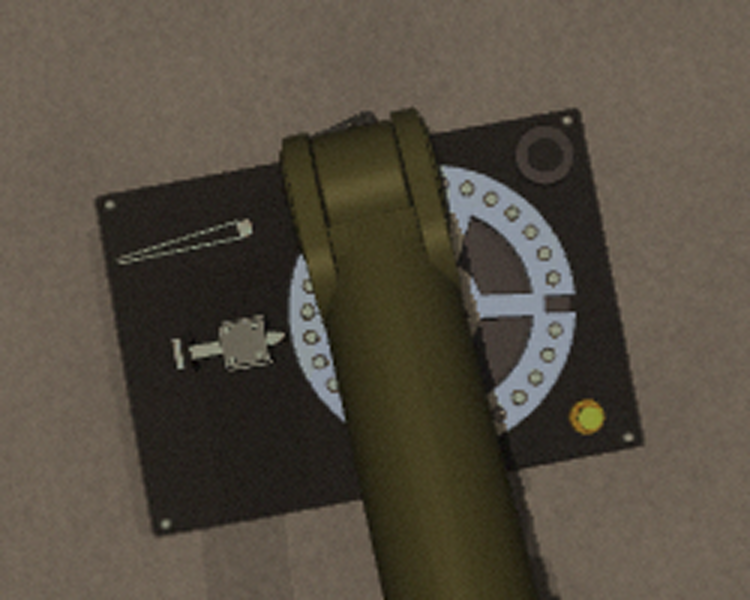

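Run:
```python
from h import *
from scipy.spatial.transform import Rotation as R
o=get_obs();d=read_camera("wrist")
T=np.eye(4);T[:3,:3]=R.from_euler("xyz",o["tool_rot"],degrees=True).as_matrix();T[:3,3]=o["tool_pos"]
d["cam_to_world"]=T@d["tool_from_camera"]
C=np.array([.5125,-.0115])
print("tip",w2px(d,(T@[.011,0,0,1])[:3]))
for a in (-17.6,54.4,126.4):
  for r in (.022,.045,.07,.092,.13):
    t=np.radians(a);print(a,r,np.round(w2px(d,[C[0]+r*np.cos(t),C[1]+r*np.sin(t),.162])))
print("center",w2px(d,[*C,.177]))
for uv in [(150,180),(200,60),(240,180),(320,215),(270,225),(430,250),(540,200),(300,300),(410,310)]:print(uv,px2w(d,*uv).round(4))
g=d["range_z"];print(g[262:300:6,280:380:12].round(3))
```

```text
tip (np.float64(324.4567384270493), np.float64(265.94757126366574))
-17.6 0.022 [232. 332.]
-17.6 0.045 [265. 357.]
-17.6 0.07 [299. 383.]
-17.6 0.092 [328. 405.]
-17.6 0.13 [375. 440.]
54.4 0.022 [233. 288.]
54.4 0.045 [270. 267.]
54.4 0.07 [312. 244.]
54.4 0.092 [350. 222.]
54.4 0.13 [418. 184.]
126.4 0.022 [187. 269.]
126.4 0.045 [173. 227.]
126.4 0.07 [158. 178.]
126.4 0.092 [144. 133.]
126.4 0.13 [119.  51.]
center (np.float64(189.55133128608665), np.float64(320.5261545518316))
(150, 180) [0.4672 0.0422 0.1609]
(200, 60) [0.4711 0.1042 0.1607]
(240, 180) [0.5051 0.0567 0.1419]
(320, 215) [0.5509 0.0605 0.1618]
(270, 225) [0.5292 0.0399 0.1407]
(430, 250) [0.6096 0.0668 0.1616]
(540, 200) [0.7468 0.1293 0.0009]
(300, 300) [0.5466 0.0634 0.2723]
(410, 310) [0.5679 0.0708 0.2729]
[[0.091 0.09  0.089 0.212 0.211 0.211 0.091 0.091 0.09 ]
 [0.085 0.086 0.091 0.17  0.171 0.165 0.087 0.087 0.087]
 [0.081 0.082 0.089 0.162 0.163 0.158 0.082 0.083 0.082]
 [0.078 0.079 0.082 0.155 0.156 0.15  0.078 0.08  0.078]
 [0.076 0.074 0.081 0.15  0.148 0.146 0.076 0.075 0.076]
 [0.075 0.074 0.08  0.084 0.083 0.083 0.074 0.074 0.074]
 [0.074 0.074 0.077 0.082 0.082 0.082 0.074 0.074 0.074]]
```

Run:
```python
from h import *
o=get_obs();d=read_camera("scene")
print(o["tool_pos"],o["force"])
p=o["tool_pos"];print(w2px(d,[p[0],p[1],p[2]-.011]))
a=cv2.resize(d["frame"][180:280,270:400],None,fx=6,fy=6,interpolation=2)
cv2.imwrite("pics/s3.png",a)
for u,v in [(346,225),(349,226),(349,228),(349,230),(346,222),(344,215)]:print(u,v,px2w(d,u,v).round(4))
```

```text
[0.56531229 0.03356896 0.16032078] [-0.14171463  0.39196515  0.52238045]
(np.float64(347.55370972693794), np.float64(236.51164937327457))
346 225 [0.5663 0.0275 0.1855]
349 226 [0.5742 0.0294 0.1862]
349 228 [0.5785 0.0257 0.185 ]
349 230 [0.5615 0.0411 0.1621]
346 222 [0.5684 0.0255 0.1959]
344 215 [0.5621 0.0249 0.2119]
```

View pics/s3.png

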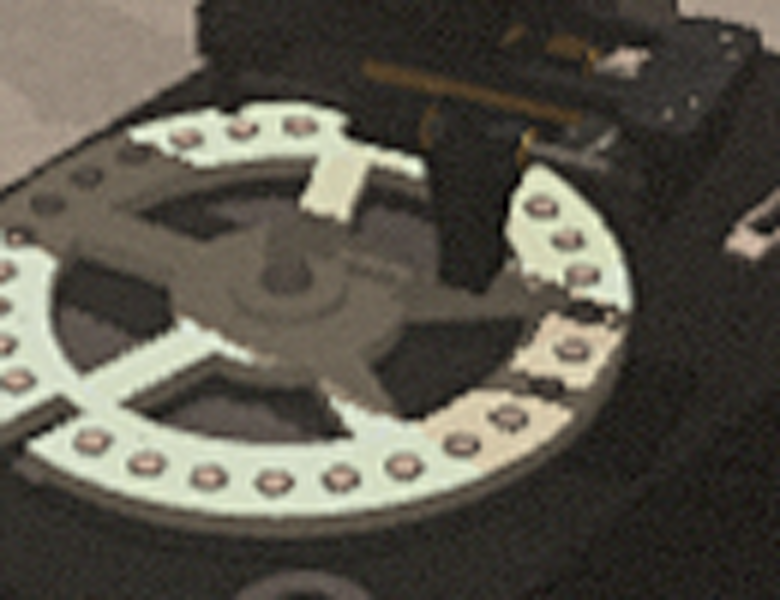

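Run:
```python
from h import *
from scipy.spatial.transform import Rotation as R
o=get_obs();d=read_camera("wrist")
for u in (316,322,324,328,334):
  print(u,[ (v,)+tuple((px2w(d,u,v,T=d["tool_from_camera"])*1000).round(0)) for v in range(258,284,2)])
s=read_camera("scene")
T=np.eye(4);T[:3,:3]=R.from_euler("xyz",o["tool_rot"],degrees=True).as_matrix();T[:3,3]=o["tool_pos"]
Ti=np.linalg.inv(T)
for u in (346,348,350):
  print(u,[(v,)+tuple(((Ti@np.append(px2w(s,u,v),1))[:3]*1000).round(0)) for v in range(214,234,2)])
print(finger_overhang,o["grip_width"])
a=cv2.resize(d["frame"][230:310,270:380],None,fx=7,fy=7,interpolation=2)
cv2.imwrite("pics/w3.png",np.clip(a.astype(float)*2.5,0,255).astype(np.uint8))
```

```text
316 [(258, np.float64(-1.0), np.float64(8.0), np.float64(-4.0)), (260, np.float64(20.0), np.float64(0.0), np.float64(-5.0)), (262, np.float64(19.0), np.float64(-0.0), np.float64(-5.0)), (264, np.float64(19.0), np.float64(-2.0), np.float64(-5.0)), (266, np.float64(19.0), np.float64(-3.0), np.float64(-5.0)), (268, np.float64(-20.0), np.float64(10.0), np.float64(-4.0)), (270, np.float64(-23.0), np.float64(10.0), np.float64(-4.0)), (272, np.float64(-27.0), np.float64(10.0), np.float64(-4.0)), (274, np.float64(-30.0), np.float64(10.0), np.float64(-4.0)), (276, np.float64(-30.0), np.float64(10.0), np.float64(-4.0)), (278, np.float64(-32.0), np.float64(9.0), np.float64(-4.0)), (280, np.float64(-36.0), np.float64(10.0), np.float64(-3.0)), (282, np.float64(-37.0), np.float64(10.0), np.float64(-3.0))]
322 [(258, np.float64(19.0), np.float64(2.0), np.float64(-1.0)), (260, np.float64(19.0), np.float64(1.0), np.float64(-1.0)), (262, np.float64(20.0), np.float64(-1.0), np.float64(-1.0)), (264, np.float64(19.0), np.float64(-2.0), np.float64(-1.0)), (266, np.float64(19.0), np.float64(-3.0), np.float
[... 4070 characters left out ...]
loat64(5.0), np.float64(8.0), np.float64(-3.0))]
350 [(214, np.float64(-62.0), np.float64(-11.0), np.float64(10.0)), (216, np.float64(-53.0), np.float64(-7.0), np.float64(8.0)), (218, np.float64(-52.0), np.float64(-12.0), np.float64(10.0)), (220, np.float64(-739.0), np.float64(-888.0), np.float64(390.0)), (222, np.float64(-40.0), np.float64(-10.0), np.float64(10.0)), (224, np.float64(-32.0), np.float64(-7.0), np.float64(9.0)), (226, np.float64(-28.0), np.float64(-10.0), np.float64(10.0)), (228, np.float64(-3.0), np.float64(14.0), np.float64(-1.0)), (230, np.float64(1.0), np.float64(12.0), np.float64(0.0)), (232, np.float64(7.0), np.float64(13.0), np.float64(0.0))]
0.011 0.0005478342986700173
```

View pics/w3.png

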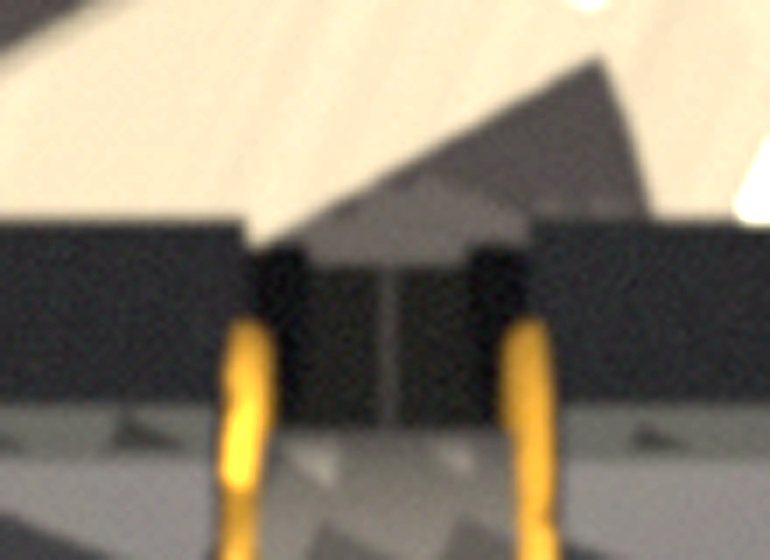

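Both cameras show that the closed fingertips end about 22 mm behind the TCP, not 11 mm ahead of it. The fingers therefore passed over the spoke and the carousel did not move: the slot is still at (155,362) in the scene crop. I'll go back to the first window and enter about 32 mm lower, checking with the camera.

servo_tool(rows=[-4, 4.5, 0, 6.6, 1, -8.5, 8.5, 0, 13.2, 1, -13.5, 12.5, 0, 19.8, 1, -18.5, 15.5, 0, 26.4, 1, -24, 18.5, 0, 33, 1, -29.5, 21, 0, 39.6, 1, -35.5, 23, 0, 46.2, 1, -41.5, 24, 0, 52.8, 1, -47.5, 25, 0, 59.4, 1, -53.5, 25, 0, 66, 1])

```text
time_s: 6.37
tool_pos: [0.5112, 0.0589, 0.1602]
tool_rot: [-95.9, 90.0, -5.4]
force: [1.2, 0.7, -0.7]
grip_width: 0.0005
```

servo_tool(rows=[0, 0, -4, 0, 1, 0, 0, -8, 0, 1, 0, 0, -12, 0, 1, 0, 0, -16, 0, 1, 0, 0, -20, 0, 1, 0, 0, -20, 0, 1])

```text
time_s: 6.87
tool_pos: [0.5112, 0.0583, 0.1389]
tool_rot: [75.1, 89.9, 165.1]
force: [-0.7, 0.1, -0.3]
grip_width: 0.0004
```

servo_tool(rows=[0, 0, -2, 0, 1, 0, 0, -4, 0, 1, 0, 0, -6, 0, 1, 0, 0, -8, 0, 1, 0, 0, -10, 0, 1, 0, 0, -10, 0, 1])

```text
time_s: 7.37
tool_pos: [0.5115, 0.0583, 0.1297]
tool_rot: [77.7, 90.0, 167.8]
force: [0.2, -0.1, 0.2]
grip_width: 0.0003
```

```bash
cat > look.py <<'E'
from h import *
import sys
from scipy.spatial.transform import Rotation as R
o=get_obs();s=read_camera("scene")
T=np.eye(4);T[:3,:3]=R.from_euler("xyz",o["tool_rot"],degrees=True).as_matrix();T[:3,3]=o["tool_pos"]
print("psi",np.degrees(np.arctan2(T[1,2],T[0,2])).round(1),o["time_s"],o["tool_pos"].round(4),o["qpos"].round(1),o["force"].round(1))
for x in (.011,-.022): print("tip px",x,np.round(w2px(s,(T@[x,0,0,1])[:3]),1))
cv2.imwrite(f"pics/{sys.argv[1]}.png",cv2.resize(s["frame"][170:280,260:400],None,fx=5,fy=5,interpolation=2))
E
python3 look.py s4
```

```text
psi 90.0 7.3667 [0.5115 0.0583 0.1297] [ 33.    8.5 -45.5 106.3   6.5  67.9  75.5] [ 0.2 -0.1  0.2]
tip px 0.011 [340.3 232.1]
tip px -0.022 [340.3 221. ]
```

View pics/s4.png

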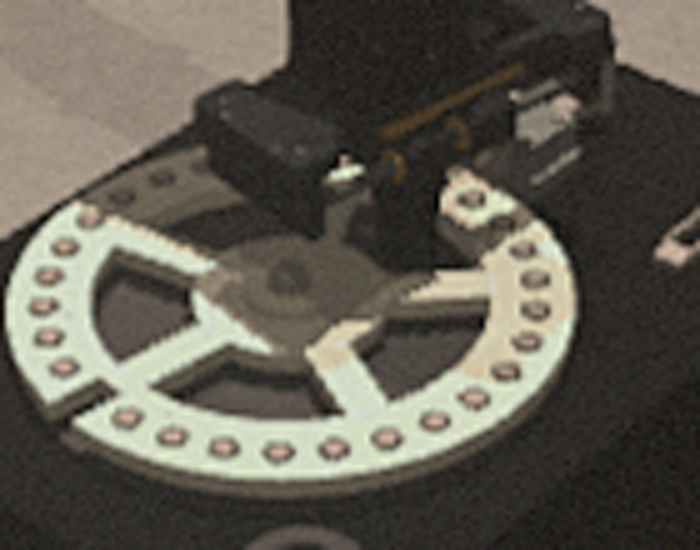

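The fingertips now sit inside the window, below plate level. I'll start the sweep.

servo_tool(rows=[6, 0, 0, -6.6, 1, 12, -1, 0, -13.2, 1, 18, -2, 0, -19.8, 1, 24, -4, 0, -26.4, 1, 29.5, -6.5, 0, -33, 1, 35, -9.5, 0, -39.6, 1, 40, -12.5, 0, -46.2, 1, 45, -16.5, 0, -52.8, 1, 49.5, -20.5, 0, -59.4, 1, 53.5, -25, 0, -66, 1])

```text
time_s: 8.25
tool_pos: [0.5643, 0.0363, 0.1301]
tool_rot: [97.9, 89.8, 121.7]
force: [-2.4, 4.6, 0.2]
grip_width: 0.001
```

```bash
python3 look.py s5
```

```text
psi 23.9 8.25 [0.5643 0.0363 0.1301] [ 25.6  14.2 -36.4  99.7   8.7  69.1  10.8] [-2.4  4.6  0.2]
tip px 0.011 [348.  246.1]
tip px -0.022 [348.2 234.9]
```

View pics/s5.png

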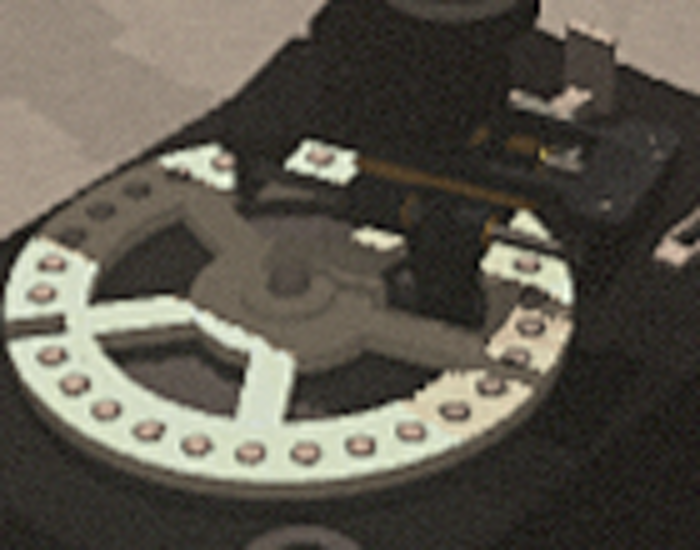

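The carousel turns and the slot has moved clockwise to about (35,328), with about 5 N at the wrist. Continuing.

servo_tool(rows=[4.5, -6, 0, -6, 1, 8, -12, 0, -12, 1, 11.5, -19, 0, -18, 1, 13.5, -25.5, 0, -24, 1, 15.5, -33, 0, -30, 1, 16, -40, 0, -36, 1, 16.5, -47.5, 0, -42, 1, 15.5, -54.5, 0, -48, 1, 14.5, -62, 0, -54, 1, 12, -69, 0, -60, 1])

```text
time_s: 9.13
tool_pos: [0.5779, -0.0345, 0.1301]
tool_rot: [84.1, 89.9, 48.1]
force: [0.7, 2.4, -1.2]
grip_width: 0.0002
```

servo_tool(rows=[-3, -6.5, 0, -6, 1, -6.5, -13, 0, -12, 1, -10.5, -19, 0, -18, 1, -15.5, -24.5, 0, -24, 1, -21, -29.5, 0, -30, 1, -26.5, -34, 0, -36, 1, -33, -38, 0, -42, 1, -39.5, -41, 0, -48, 1, -46.5, -43.5, 0, -54, 1, -53.5, -45, 0, -60, 1])

```text
time_s: 9.97
tool_pos: [0.5245, -0.0812, 0.1303]
tool_rot: [82.7, 89.9, -13.4]
force: [2.3, -0.2, -1.8]
grip_width: 0.0002
```

```bash
python3 look.py s6
python3 - <<'E'
from h import *
d=read_camera("top");cv2.imwrite("pics/t6.png",cv2.resize(d["frame"][150:350,170:420],None,fx=3,fy=3,interpolation=2))
E
```

```text
psi -96.1 9.9667 [ 0.5245 -0.0812  0.1303] [ 23.4   7.6 -18.8 105.1   2.7  67.6 -92.4] [ 2.3 -0.2 -1.8]
tip px 0.011 [297.4 258.9]
tip px -0.022 [296.7 247.5]
```

View pics/s6.png

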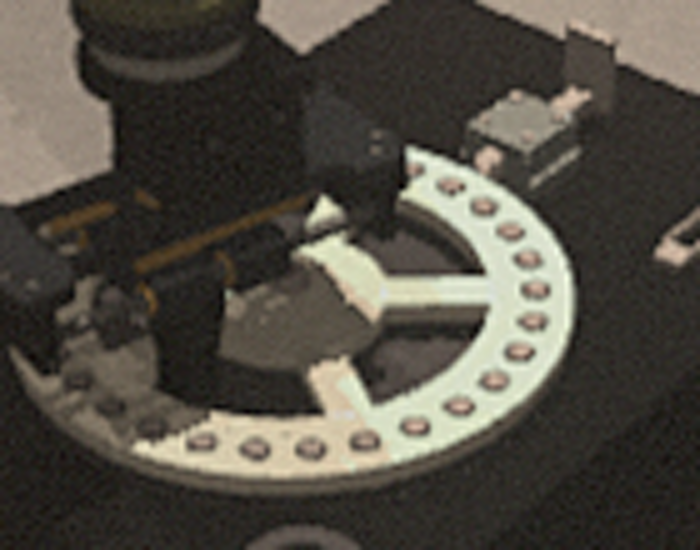

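View pics/t6.png

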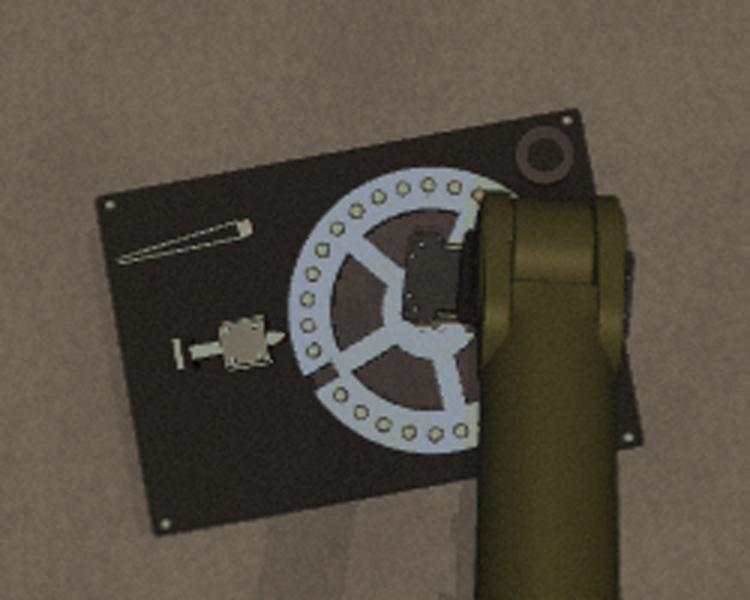

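The top crop shows the slot at (322,375), short of the bolt nose at (283,338). I'll fit the slot angle from the rim cups and spokes.

```bash
cat > ang.py <<'E'
from h import *
import sys
# angle of slot by unwrapping top view about the centre at z=.162 and matching dark in rim band (r .105-.127)
C=np.array([.5124,-.0112])
d=read_camera("top");g=cv2.cvtColor(d["frame"],cv2.COLOR_BGR2GRAY).astype(np.float32)
A=np.arange(60,200,.25)
prof=[]
for a in A:
    t=np.radians(a);v=[]
    for r in np.arange(.106,.127,.002):
        u=w2px(d,[C[0]+r*np.cos(t),C[1]+r*np.sin(t),.162]);v.append(cv2.getRectSubPix(g,(1,1),(float(u[0]),float(u[1])))[0,0])
    prof.append(np.mean(v))
prof=np.array(prof)
# 16mm slot at ~.116 -> 7.9deg wide
k=np.convolve(prof,np.ones(31)/31,"same");i=np.argmin(k[20:-20])+20
w=np.clip(120-prof,0,None)*(abs(A-A[i])<8);print("slot ang",A[i],(w*A).sum()/w.sum(),prof[i],prof[max(0,i-40):i+41:5].round())
E
python3 ang.py
```

```text
slot ang 120.25 120.19825052010209 55.57822 [116. 125. 145. 147. 139.  82.  49.  55.  56.  56.  55.  84. 135. 146.
 143. 128. 118.]
```

servo_tool(rows=[-4, -0.6, 0, -3.4, 1, -8, -1, 0, -6.8, 1, -12.5, -1, 0, -10.2, 1, -16.5, -0.9, 0, -13.6, 1, -20.7, -0.5, 0, -17, 1, -20.7, -0.5, 0, -17, 1, -20.7, -0.5, 0, -17, 1])

```text
time_s: 10.7
tool_pos: [0.5035, -0.0812, 0.1304]
tool_rot: [73.8, 90.0, -38.9]
force: [0.6, 0.1, 0.7]
grip_width: 0.0007
```

```bash
python3 ang.py;python3 look.py s7;python3 ang.py
```

```text
slot ang 104.25 104.58646476632107 59.974293 [121. 125. 147. 148. 137. 103.  80.  66.  60.  61.  58.  89. 141. 146.
 144. 127. 115.]
psi -112.7 10.75 [ 0.5035 -0.0812  0.1303] [  23.1    5.1  -17.8  107.7    1.7   67.4 -108. ] [ 1.3 -0.6  0.8]
tip px 0.011 [291.8 254.4]
tip px -0.022 [291.1 243.1]
slot ang 104.25 104.58574963943748 59.163097 [122. 126. 147. 147. 137. 103.  79.  66.  59.  60.  57.  89. 141. 148.
 144. 127. 115.]
```

servo_tool(rows=[-2, 0.3, 0, -1.7, 1, -4, 0.6, 0, -3.4, 1, -6, 1, 0, -5, 1, -6, 1, 0, -5, 1, -6, 1, 0, -5, 1])

```text
time_s: 11.27
tool_pos: [0.4977, -0.0803, 0.1303]
tool_rot: [101.8, 89.9, -16.0]
force: [3.2, -0.6, -0.2]
grip_width: 0.0005
```

```bash
python3 ang.py
python3 - <<'E'
from h import *
d=read_camera("top")
a=d["frame"][235:300,210:330];cv2.imwrite("pics/t8.png",cv2.resize(a,None,fx=6.5,fy=6.5,interpolation=2))
s=read_camera("scene");cv2.imwrite("pics/s8.png",cv2.resize(s["frame"][170:260,310:410],None,fx=6.5,fy=6.5,interpolation=2))
E
```

```text
slot ang 99.25 99.34121309510884 110.224655 [119. 129. 143. 147. 142.  94.  88. 104. 110. 108.  86.  90. 137. 146.
 144. 128. 116.]
```

View pics/t8.png

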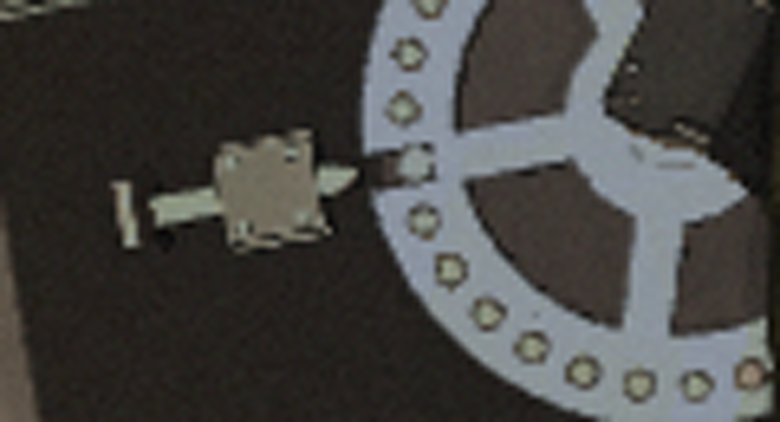

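View pics/s8.png

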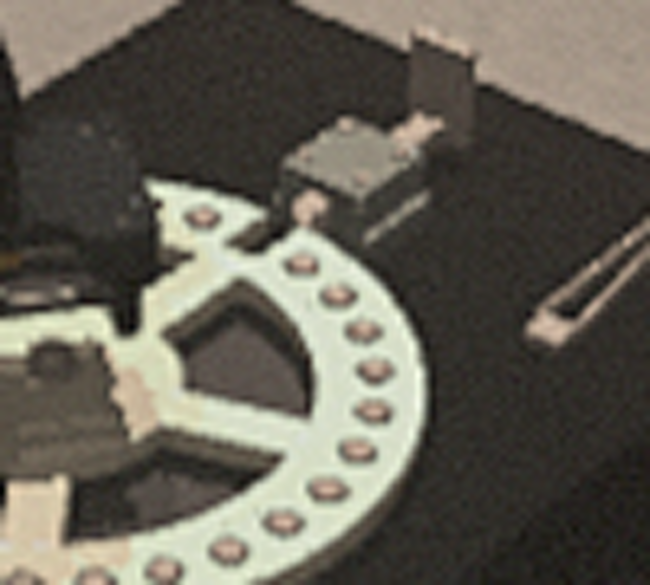

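Run:
```python
from h import *
d=read_camera("top")
for v in range(255,266): print(v,[ (px2w(d,u,v)[2]*1000).round().astype(int) for u in range(262,284)])
print(px2w(d,273.8,260.1,.141)); print(px2w(d,273.8,260.1,.162))
print(d["frame"][255:266,264:282].mean(2).astype(int))
C=np.array([.5124,-.0112])
for z,r in ((.162,.13),(.157,.14),(.162,.11),(.16,.135)):
  t=np.radians(99.3);print(r,w2px(d,[C[0]+r*np.cos(t),C[1]+r*np.sin(t),z]))
```

```text
255 [np.int64(140), np.int64(144), np.int64(141), np.int64(139), np.int64(161), np.int64(162), np.int64(165), np.int64(167), np.int64(164), np.int64(165), np.int64(162), np.int64(162), np.int64(164), np.int64(163), np.int64(165), np.int64(158), np.int64(167), np.int64(165), np.int64(160), np.int64(164), np.int64(163), np.int64(165)]
256 [np.int64(142), np.int64(142), np.int64(145), np.int64(143), np.int64(160), np.int64(160), np.int64(162), np.int64(163), np.int64(167), np.int64(164), np.int64(162), np.int64(166), np.int64(164), np.int64(164), np.int64(163), np.int64(158), np.int64(163), np.int64(165), np.int64(165), np.int64(162), np.int64(163), np.int64(162)]
257 [np.int64(144), np.int64(147), np.int64(137), np.int64(139), np.int64(162), np.int64(163), np.int64(166), np.int64(164), np.int64(164), np.int64(160), np.int64(160), np.int64(165), np.int64(144), np.int64(144), np.int64(167), np.int64(164), np.int64(161), np.int64(162), np.int64(162), np.int64(164), np.int64(160), np.int64(165)]
258 [np.int64(139), np.int64(144), np.int64(141), np.int64(138), np.int64(165), np.int64(162), 
[... 3059 characters left out ...]
 102 142 147 147 135  88 148 153 146 146 144]
 [127  20  33  31  37  58  60 103 145 145 143 134  64 148 149 150 150 148]
 [ 69  16  33  34  33  60  59  57  79 108 111  68  58 124 149 147 144 113]
 [ 25  14  33  32  34  48  55  57  93  98 106 149 150 150 149 148 137  70]
 [ 35  31  41  83  92 127 148 149 149 149 147 149 149 147 152 149 141 108]
 [ 32  34  39  93 150 153 149 146 149 151 148 147 149 146 152 146 148 138]]
0.13 (np.float64(266.82363150856645), np.float64(261.06398798569927))
0.14 (np.float64(263.39564151187034), np.float64(261.77310762075285))
0.11 (np.float64(274.0657105309331), np.float64(259.71664537050066))
0.135 (np.float64(265.0874786535385), np.float64(261.41560252599646))
```

The slot now sits on the bolt line: its angle is 99.3°, equal to the bolt line. The bright disc in the slot at (415,163) has z=152 mm, so it is a fixed support pad. I'll back the finger off the spoke, lift out, and go behind the tab.

servo_tool(rows=[3, -0.5, 0, 2, 1, 6, -1, 0, 4, 1, 6, -1, 0, 4, 1, 6, -1, 8, 4, 1, 6, -1, 20, 4, 1, 6, -1, 40, 4, 1, 6, -1, 65, 4, 1, 6, -1, 95, 4, 1, 6, -1, 130, 4, 1, 6, -1, 130, 4, 1])

```text
time_s: 12.3
tool_pos: [0.5064, -0.0814, 0.2687]
tool_rot: [102.2, 89.3, -11.8]
force: [1.1, 0.7, 0.2]
grip_width: 0.0004
```

```bash
python3 ang.py; python3 look.py s9
python3 - <<'E'
from h import *
s=read_camera("scene")
a=s["frame"];r=[x for x in cut_out("bolt",s)]
print([(x["score"],x["extent"]) for x in r])
# tab top-rear corners seen in s8: (413,35),(478,50) -> px
m=r[0]["pixels"]
P=np.array([px2w(s,u,v) for v,u in np.argwhere(m) if s["range_z"][v,u]>0])
C=np.array([.5124,-.0112]);t=np.radians(99.3);ax=np.array([np.cos(t),np.sin(t)]);Q=P[:,:2]-C
D=Q@ax;L=Q@np.array([ax[1],-ax[0]])
k=(P[:,2]>.172);print("tab pts",k.sum(),np.percentile(D[k],[5,25,50,75,95]).round(4),np.percentile(L[k],[5,50,95]).round(4),P[k,2].max())
d=read_camera("top")
for z in (.196,):
  for u,v in [(122,183),(135,243),(113,185),(125,213),(138,213)]:
    p=px2w(d,210+u/6.5,235+v/6.5,z);q=p[:2]-C;print(u,v,q@ax,q@np.array([ax[1],-ax[0]]))
E
```

```text
slot ang 99.25 99.31474232128635 109.89487 [117. 129. 143. 147. 142.  91.  89. 104. 110. 107.  85.  90. 138. 146.
 144. 127. 116.]
psi -114.0 12.35 [ 0.5053 -0.0812  0.2655] [  23.4    0.4  -17.3   96.7    0.2   82.4 -107.9] [ 0.5  0.4 -0.8]
tip px 0.011 [289.  205.9]
tip px -0.022 [288.1 192.8]
[(0.76, [369.6, 190.3, 26.9, 29.0])]
tab pts 91 [0.2216 0.2235 0.2251 0.2268 0.2303] [-0.0111  0.0023  0.0136] 0.19917648964346202
122 183 0.2267277494201262 0.011645644577269385
135 243 0.2257654313813557 -0.013282165500361263
113 185 0.23047312603678705 0.011514903347196266
125 213 0.22764519668138536 -0.0005652197429469461
138 213 0.22244297342031505 -0.0015301082785324333
```

servo_tool(rows=[0, 15, 5, 6.8, 1, 0, 32, 5, 13.6, 1, 0, 49, 5, 20.4, 1, 0, 66, 5, 27.2, 1, 0, 83, 5, 34, 1, 0, 100, 5, 40.8, 1, -4, 118, 5, 47.6, 1, -8, 136, 5, 54.4, 1, -12, 154, 5, 61.2, 1, -15, 172, 5, 68, 1])

```text
time_s: 13.38
tool_pos: [0.4868, 0.0915, 0.2637]
tool_rot: [-126.4, 89.8, -172.0]
force: [0.8, 0.0, -0.4]
grip_width: 0.0005
```

servo_tool(rows=[-3, 20, 0, 6.8, 1, -6, 40, 0, 13.6, 1, -9, 60, 0, 20.4, 1, -12, 80, 0, 27.2, 1, -15, 100, 0, 34, 1, -17, 120, 0, 40.8, 1, -17.5, 140, 0, 47.6, 1, -17.5, 153, 0, 54.4, 1, -17.5, 153, 0, 55, 1, -17.5, 153, 0, 55, 1])

```text
time_s: 14.22
tool_pos: [0.4698, 0.2437, 0.2639]
tool_rot: [-164.9, 89.9, -156.0]
force: [0.6, -0.8, 0.3]
grip_width: 0.0002
```

```bash
python3 look.py s10
python3 - <<'E'
from h import *
s=read_camera("scene");cv2.imwrite("pics/s10.png",cv2.resize(s["frame"][110:260,290:440],None,fx=4,fy=4,interpolation=2))
d=read_camera("wrist");cv2.imwrite("pics/w10.png",d["frame"])
E
```

```text
psi 9.0 14.2167 [0.4698 0.2437 0.2639] [  4.4   4.4 -36.4  93.6   2.6  83.  -23.3] [ 0.6 -0.8  0.3]
tip px 0.011 [386.  151.5]
tip px -0.022 [386.8 139.6]
```

View pics/s10.png

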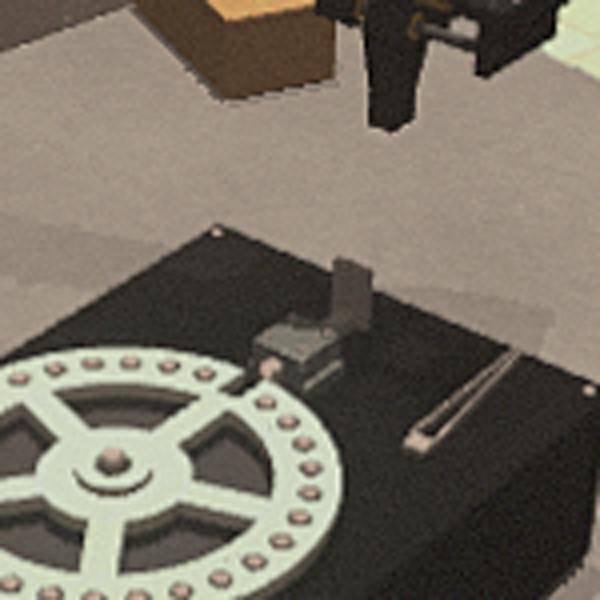

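View pics/w10.png

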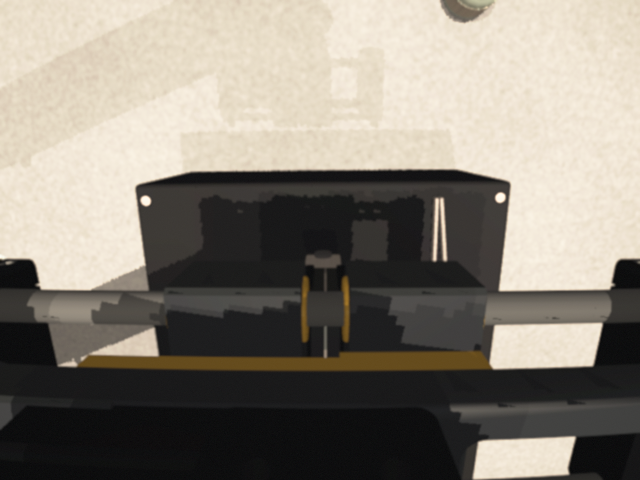

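The fingers are behind and above the tab (crop (390,130)), and the wrist view shows them in line with it. I'll descend behind the tab.

servo_tool(rows=[0, 0, -20, 0, 1, 0, 0, -40, 0, 1, 0, 0, -60, 0, 1, 0, 0, -80, 0, 1, 0, 0, -95, 0, 1, 0, 0, -108, 0, 1, 0, 0, -118, 0, 1, 0, 0, -125, 0, 1, 0, 0, -125, 0, 1])

```text
time_s: 15.12
tool_pos: [0.47, 0.2426, 0.1387]
tool_rot: [-159.5, 89.9, -150.6]
force: [0.2, -0.2, 0.3]
grip_width: 0.0002
```

```bash
python3 look.py s11
python3 - <<'E'
from h import *
s=read_camera("scene");cv2.imwrite("pics/s11.png",cv2.resize(s["frame"][130:260,310:440],None,fx=4.5,fy=4.5,interpolation=2))
E
```

```text
psi 8.9 15.1167 [0.47   0.2426 0.1387] [  3.5   8.8 -36.4 104.    5.6  69.1 -25.7] [ 0.2 -0.2  0.3]
tip px 0.011 [383.2 194.2]
tip px -0.022 [383.9 183.4]
```

View pics/s11.png

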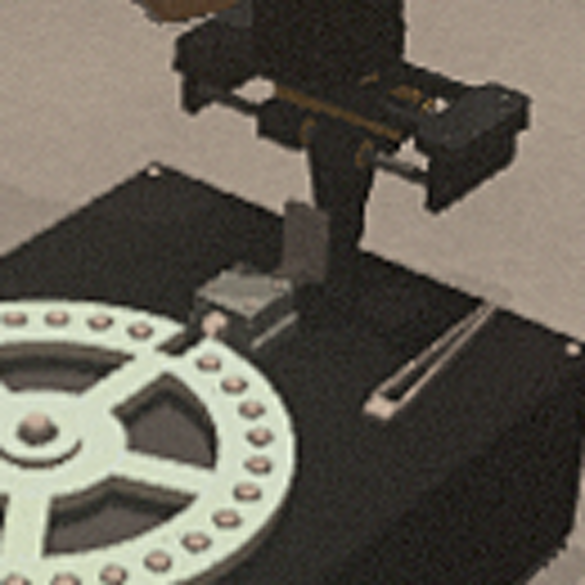

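The fingers are behind the tab, clear of the tweezers. I'll push along the bolt line, which runs (0.162, -0.987).

servo_tool(rows=[0.6, -4, 0, 0, 1, 1.3, -8, 0, 0, 1, 2, -12, 0, 0, 1, 2.5, -15, 0, 0, 1, 2.9, -18, 0, 0, 1, 3.4, -21, 0, 0, 1, 3.9, -24, 0, 0, 1, 4.4, -27, 0, 0, 1, 4.9, -30, 0, 0, 1, 4.9, -30, 0, 0, 1])

```text
time_s: 16.05
tool_pos: [0.4758, 0.2131, 0.1402]
tool_rot: [-47.4, 90.0, -38.4]
force: [0.1, 1.6, 0.5]
grip_width: 0.0005
```

```bash
python3 look.py s12
python3 - <<'E'
from h import *
s=read_camera("scene");cv2.imwrite("pics/s12.png",cv2.resize(s["frame"][150:250,310:410],None,fx=6,fy=6,interpolation=2))
E
```

```text
psi 9.0 16.05 [0.4758 0.2131 0.1402] [  5.9   7.4 -35.2 105.    4.6  69.  -21.7] [0.1 1.6 0.5]
tip px 0.011 [376.6 198.7]
tip px -0.022 [377.2 187.9]
```

View pics/s12.png

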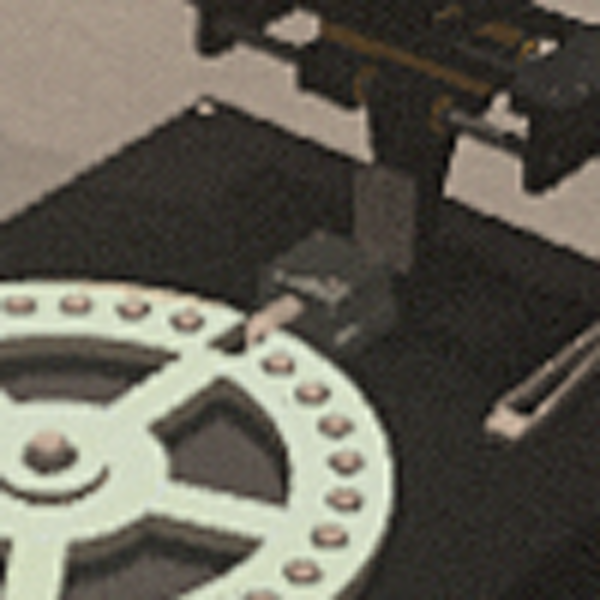

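The nose (at crop (260,325)) is entering the slot mouth cleanly, with about 2 N at the wrist. I'll keep going more slowly.

servo_tool(rows=[0.3, -2, 0, 0, 1, 0.7, -4, 0, 0, 1, 1, -6, 0, 0, 1, 1.3, -8, 0, 0, 1, 1.6, -10, 0, 0, 1, 1.9, -11.5, 0, 0, 1, 2.1, -13, 0, 0, 1, 2.1, -13, 0, 0, 1])

```text
time_s: 16.82
tool_pos: [0.4774, 0.2002, 0.1399]
tool_rot: [-138.7, 90.0, -129.7]
force: [-0.2, 1.1, -0.1]
grip_width: 0.0006
```

servo_tool(rows=[0.2, -1, 0, 0, 1, 0.3, -2, 0, 0, 1, 0.3, -2, 0, 0, 1])

```text
time_s: 17.07
tool_pos: [0.4776, 0.1989, 0.1399]
tool_rot: [153.3, 90.0, 162.3]
force: [-0.3, 1.8, -1.1]
grip_width: 0.0007
```

```bash
python3 look.py s13
python3 - <<'E'
from h import *
s=read_camera("scene");cv2.imwrite("pics/s13.png",cv2.resize(s["frame"][150:250,310:410],None,fx=6,fy=6,interpolation=2))
E
```

```text
psi 9.0 17.0667 [0.4776 0.1989 0.1399] [  7.    6.9 -34.6 105.5   4.2  68.9 -19.8] [-0.3  1.8 -1.1]
tip px 0.011 [373.1 201.2]
tip px -0.022 [373.6 190.3]
```

View pics/s13.png

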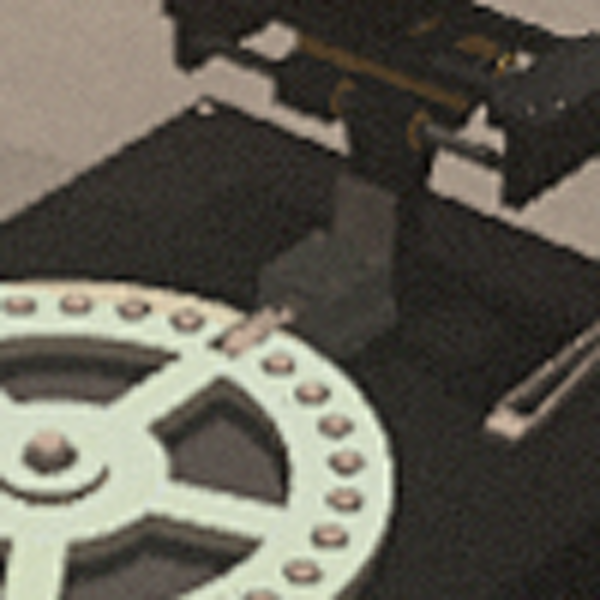

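The bolt is well into the slot. I'll push on in 1 mm steps until the force shows the stop.

servo_tool(rows=[0.2, -1, 0, 0, 1, 0.3, -2, 0, 0, 1, 0.3, -2, 0, 0, 1])

```text
time_s: 17.42
tool_pos: [0.4776, 0.1989, 0.14]
tool_rot: [85.8, 89.8, 94.9]
force: [0.0, 6.6, -2.3]
grip_width: 0.0006
```

servo_tool(rows=[0.2, -1, 0, 0, 1, 0.2, -1, 0, 0, 1])

```text
time_s: 17.58
tool_pos: [0.4776, 0.1989, 0.14]
tool_rot: [85.0, 89.8, 94.1]
force: [-0.2, 9.0, -3.7]
grip_width: 0.0007
```

servo_tool(rows=[0.2, -1, 0, 0, 1, 0.2, -1, 0, 0, 1])

```text
time_s: 17.75
tool_pos: [0.4776, 0.199, 0.1401]
tool_rot: [84.3, 89.7, 93.5]
force: [-1.5, 10.1, -3.3]
grip_width: 0.0004
```

The tool stopped at y=0.1989 and the force is rising, which fits the tab meeting the guide block. I'll press slightly more and then check with the cameras.

servo_tool(rows=[0.2, -1, 0, 0, 1, 0.4, -2.5, 0, 0, 1, 0.4, -2.5, 0, 0, 1])

```text
time_s: 18.0
tool_pos: [0.4776, 0.199, 0.1401]
tool_rot: [82.2, 89.5, 91.5]
force: [-0.6, 15.4, -5.7]
grip_width: 0.0004
```

```bash
python3 look.py s14
python3 - <<'E'
from h import *
s=read_camera("scene");cv2.imwrite("pics/s14.png",cv2.resize(s["frame"][170:230,330:400],None,fx=9,fy=9,interpolation=2))
E
```

```text
psi 9.3 18.0 [0.4776 0.199  0.1401] [  7.4   6.7 -34.6 105.7   3.6  68.6 -19. ] [-0.6 15.4 -5.7]
tip px 0.011 [373.2 201. ]
tip px -0.022 [373.6 190.2]
```

View pics/s14.png

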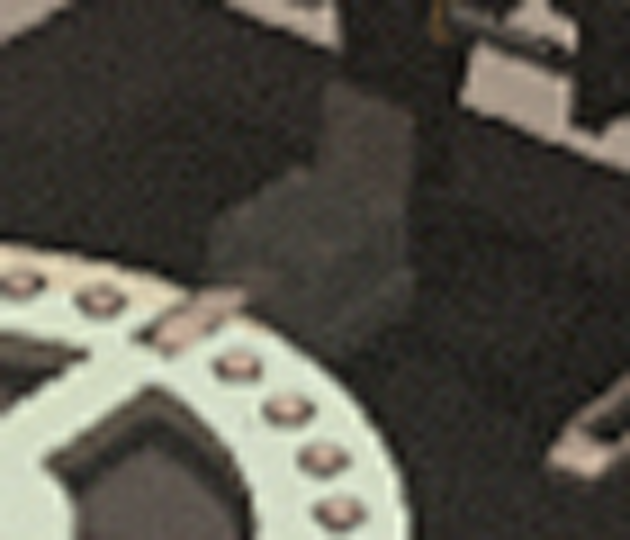

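The tab looks flush with the guide block. I'll back straight off, lift clear, and check from above.

servo_tool(rows=[-1, 6, 0, 0, 1, -2, 12, 0, 0, 1, -3.2, 20, 0, 0, 1, -4.8, 30, 0, 0, 1, -4.8, 30, 0, 0, 1, -4.8, 30, 20, 0, 1, -4.8, 30, 45, 0, 1, -4.8, 30, 75, 0, 1, -4.8, 35, 105, 0, 1, -4.8, 45, 125, 0, 1])

```text
time_s: 18.93
tool_pos: [0.4755, 0.2361, 0.2681]
tool_rot: [-18.3, 89.8, -9.4]
force: [1.3, 1.0, -0.7]
grip_width: 0.0004
```

servo_tool(rows=[0, 35, 10, 0, 1, 0, 70, 10, 0, 1, 0, 105, 10, 0, 1, 0, 130, 10, 0, 1, 0, 130, 10, 0, 1])

```text
time_s: 19.35
tool_pos: [0.4717, 0.3732, 0.2747]
tool_rot: [109.6, 89.8, 119.0]
force: [-1.3, 0.1, -0.3]
grip_width: 0.0005
```

```bash
python3 ang.py; python3 look.py s15
python3 - <<'E'
from h import *
d=read_camera("top")
cv2.imwrite("pics/t15.png",cv2.resize(d["frame"][225:300,210:330],None,fx=6.5,fy=6.5,interpolation=2))
C=np.array([.5124,-.0112]);t=np.radians(99.3);ax=np.array([np.cos(t),np.sin(t)])
g=cv2.cvtColor(d["frame"],cv2.COLOR_BGR2GRAY).astype(np.float32)
for D in np.arange(.096,.25,.003):
    w=[]
    for L in (-.003,0,.003):
        p=C+D*ax+L*np.array([ax[1],-ax[0]]);z=.196 if D>.19 else .162;u=w2px(d,[*p,z]);w.append(cv2.getRectSubPix(g,(1,1),(float(u[0]),float(u[1])))[0,0])
    print(round(D,3),int(np.mean(w)),end="; ")
s=read_camera("scene");cv2.imwrite("pics/s15.png",cv2.resize(s["frame"][110:290,230:440],None,fx=3.7,fy=3.3,interpolation=2))
for n in ("tweezers","check_source"):
  for r in cut_out(n,d)[:1]: print(n,r["score"],r["extent"])
E
```

```text
slot ang 99.25 100.5878723587932 146.52269 [125. 138. 154. 158. 151. 104. 127. 151. 147. 132.  98.  96. 149. 157.
 156. 138. 127.]
psi 9.3 19.4 [0.4727 0.3701 0.2746] [ -6.7  14.9 -41.2  82.9   9.7  85.9 -38.4] [ 0.  -0.9  0. ]
tip px 0.011 [421.9 132.8]
tip px -0.022 [423.1 121. ]
0.096 157; 0.099 157; 0.102 154; 0.105 108; 0.108 104; 0.111 133; 0.114 151; 0.117 151; 0.12 153; 0.123 154; 0.126 154; 0.129 152; 0.132 150; 0.135 152; 0.138 154; 0.141 153; 0.144 152; 0.147 150; 0.15 152; 0.153 124; 0.156 120; 0.159 120; 0.162 120; 0.165 120; 0.168 116; 0.171 116; 0.174 116; 0.177 115; 0.18 116; 0.183 114; 0.186 114; 0.189 115; 0.192 31; 0.195 96; 0.198 148; 0.201 84; 0.204 32; 0.207 32; 0.21 31; 0.213 31; 0.216 32; 0.219 31; 0.222 30; 0.225 30; 0.228 31; 0.231 32; 0.234 32; 0.237 30; 0.24 31; 0.243 31; 0.246 30; 0.249 30;
```

View pics/t15.png

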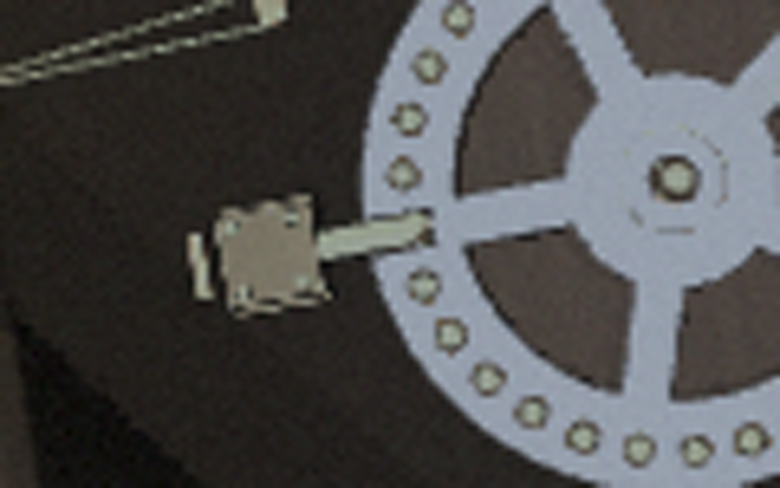

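View pics/s15.png

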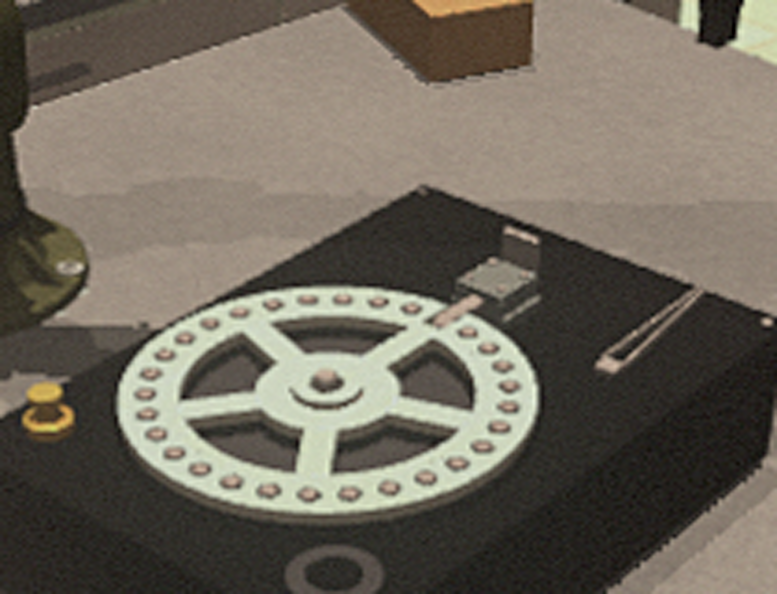

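Run:
```python
from h import *
d=read_camera("top")
C=np.array([.5124,-.0112]);t=np.radians(99.3);ax=np.array([np.cos(t),np.sin(t)]);n=np.array([ax[1],-ax[0]])
g=cv2.cvtColor(d["frame"],cv2.COLOR_BGR2GRAY).astype(np.float32)
def prof(Ds,z,Ls):
    for D in Ds:
        w=[cv2.getRectSubPix(g,(1,1),tuple(map(float,w2px(d,[*(C+D*ax+L*n),z]))))[0,0] for L in Ls]
        print(round(D*1000,1),int(np.mean(w)),end="; ")
    print()
print("guide");prof(np.arange(.18,.2,.001),.17,(-.015,-.01,.01,.015))
print("guidefront");prof(np.arange(.14,.16,.001),.17,(-.015,-.01,.01,.015))
print("tab");prof(np.arange(.185,.21,.001),.196,(-.008,-.004,0,.004,.008))
print("nose");prof(np.arange(.1,.12,.001),.162,(-.002,0,.002))
for v in range(258,264): print([int((px2w(d,u,v)[2]*1000).round()) for u in range(262,280)])
```

```text
guide
180.0 115; 181.0 113; 182.0 105; 183.0 99; 184.0 104; 185.0 120; 186.0 133; 187.0 131; 188.0 123; 189.0 117; 190.0 116; 191.0 115; 192.0 104; 193.0 78; 194.0 51; 195.0 34; 196.0 30; 197.0 33; 198.0 41; 199.0 58; 200.0 80; 
guidefront
140.0 36; 141.0 36; 142.0 35; 143.0 34; 144.0 34; 145.0 35; 146.0 35; 147.0 33; 148.0 29; 149.0 26; 150.0 26; 151.0 33; 152.0 55; 153.0 86; 154.0 109; 155.0 118; 156.0 118; 157.0 118; 158.0 117; 159.0 116; 
tab
185.0 114; 186.0 114; 187.0 112; 188.0 99; 189.0 75; 190.0 49; 191.0 34; 192.0 29; 193.0 33; 194.0 46; 195.0 76; 196.0 115; 197.0 142; 198.0 149; 199.0 143; 200.0 127; 201.0 92; 202.0 57; 203.0 36; 204.0 31; 205.0 30; 206.0 30; 207.0 30; 208.0 30; 209.0 30; 
nose
100.0 157; 101.0 157; 102.0 156; 103.0 143; 104.0 126; 105.0 112; 106.0 109; 107.0 105; 108.0 110; 109.0 123; 110.0 136; 111.0 141; 112.0 145; 113.0 151; 114.0 152; 115.0 153; 116.0 154; 117.0 155; 118.0 155; 119.0 155; 
[142, 139, 140, 141, 164, 163, 164, 147, 143, 165, 166, 153, 151, 154, 137, 162, 167, 165]
[138, 139, 140, 163, 160, 164, 164, 161, 160, 161, 162, 162, 162, 166, 149, 162, 167, 167]
[162, 164, 166, 162, 166, 160, 160, 167, 161, 161, 164, 160, 163, 167, 149, 166, 162, 162]
[164, 166, 161, 160, 159, 164, 164, 166, 166, 165, 165, 164, 160, 152, 142, 162, 163, 161]
[162, 165, 160, 163, 164, 162, 166, 165, 162, 166, 165, 151, 153, 149, 138, 161, 164, 164]
[165, 165, 164, 162, 164, 161, 154, 139, 145, 141, 139, 163, 161, 161, 163, 161, 161, 164]
```

The top view gives guide rear ≈ 193.5 mm and tab front ≈ 195 mm, which matches contact within calibration. I'll confirm with the wrist camera directly above the tab.

servo_tool(rows=[2, -30, 0, 0, 1, 5, -60, 0, 0, 1, 8, -90, 0, 0, 1, 11, -120, 0, 0, 1, 13, -150, 0, 0, 1, 15, -180, 0, 0, 1, 17, -210, 0, 0, 1, 18, -235, 0, 0, 1, 18, -235, 0, 0, 1, 18, -235, 0, 0, 1])

```text
time_s: 20.53
tool_pos: [0.4925, 0.1296, 0.2754]
tool_rot: [-44.9, 89.9, -36.2]
force: [0.0, 0.3, -0.0]
grip_width: 0.0006
```

Run:
```python
from h import *
d=read_camera("wrist");cv2.imwrite("pics/w16.png",d["frame"]);print(get_obs()["tool_pos"])
```

```text
[0.4921402  0.13164329 0.2754332 ]
```

View pics/w16.png

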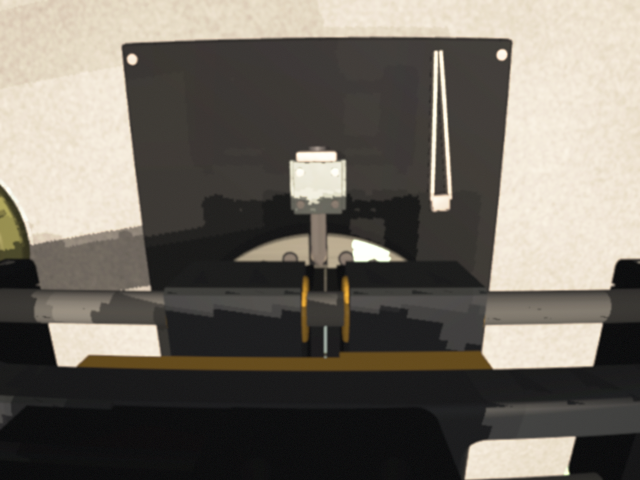

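Run:
```python
from h import *
from scipy.spatial.transform import Rotation as R
o=get_obs();d=read_camera("wrist")
T=np.eye(4);T[:3,:3]=R.from_euler("xyz",o["tool_rot"],degrees=True).as_matrix();T[:3,3]=o["tool_pos"]
W=T@d["tool_from_camera"]
C=np.array([.5124,-.0112]);t=np.radians(99.3);ax=np.array([np.cos(t),np.sin(t)])
print("cam D",(W[:2,3]-C)@ax)
for u in (302,333):
  for v in range(144,172,1):
    p=px2w(d,u,v,T=W);print(v,round(((p[:2]-C)@ax)*1000,1),round(p[2]*1000,1),d["frame"][v,u].mean().round(),end=" | ")
  print()
p=[px2w(d,317,v,z=.17,T=W) for v in (213,212)];print("guide front",[(q[:2]-C)@ax for q in p])
cv2.imwrite("pics/w17.png",cv2.resize(d["frame"][135:225,270:365],None,fx=6,fy=6,interpolation=2))
```

```text
cam D 0.211061214417162
144 208.7 139.8 57.0 | 145 207.8 137.7 57.0 | 146 207.0 139.7 57.0 | 147 206.2 139.3 56.0 | 148 205.4 139.2 57.0 | 149 204.5 138.7 56.0 | 150 203.7 139.9 57.0 | 151 202.9 140.2 58.0 | 152 202.1 140.0 66.0 | 153 201.7 155.8 89.0 | 154 201.8 180.4 137.0 | 155 201.6 195.3 209.0 | 156 200.9 194.1 247.0 | 157 200.2 194.9 253.0 | 158 199.6 195.4 253.0 | 159 198.9 196.2 251.0 | 160 198.2 195.0 250.0 | 161 197.5 195.8 248.0 | 162 196.8 195.3 245.0 | 163 196.1 195.8 233.0 | 164 195.5 196.0 202.0 | 165 193.1 169.7 194.0 | 166 192.3 169.0 220.0 | 167 191.7 170.6 230.0 | 168 190.8 168.4 230.0 | 169 190.1 169.3 229.0 | 170 189.3 169.6 225.0 | 171 188.5 168.8 228.0 | 
144 208.4 139.7 58.0 | 145 207.6 139.1 57.0 | 146 206.8 139.1 57.0 | 147 206.0 139.6 57.0 | 148 205.2 140.7 57.0 | 149 204.3 139.4 56.0 | 150 203.5 139.2 58.0 | 151 202.7 139.6 59.0 | 152 201.9 139.2 69.0 | 153 201.6 157.9 101.0 | 154 201.8 185.4 159.0 | 155 201.4 194.5 224.0 | 156 200.7 194.9 249.0 | 157 200.2 197.7 253.0 | 158 199.4 195.5 253.0 | 159 198.7 194.7 252.0 | 160 198.0 195.2 252.0 | 161 197.3 194.8 251.0 | 162 196.6 195.2 249.0 | 163 196.0 195.8 237.0 | 164 195.2 194.8 215.0 | 165 192.9 168.8 214.0 | 166 192.3 170.8 226.0 | 167 191.5 171.1 231.0 | 168 190.7 169.5 231.0 | 169 189.9 169.4 229.0 | 170 189.1 169.5 227.0 | 171 188.5 171.3 238.0 | 
guide front [np.float64(0.15565217633294892), np.float64(0.15645449353135557)]
```

View pics/w17.png

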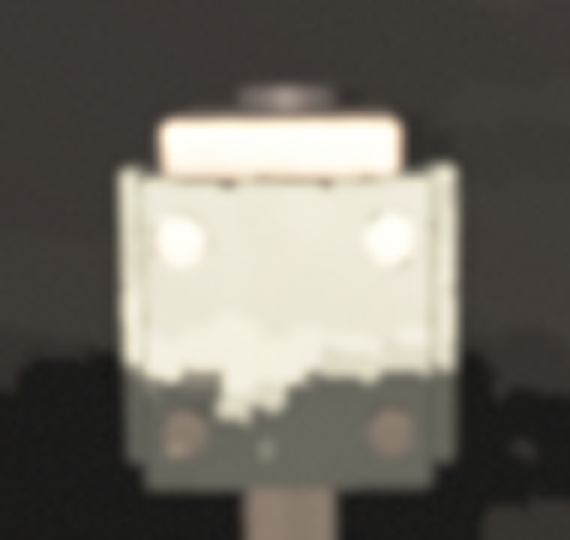

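The wrist view gives tab front ≈ 194.9 mm and guide rear ≈ 194.3 mm, so they are flush within error. I'll make one bystander check and then hand in.

Run:
```python
from h import *
s=read_camera("scene")["frame"].astype(int);a=cv2.imread("pics/scene0.png").astype(int)
for n,(u,v) in dict(tweezers=(405,212),src=(243,235),jar=(475,209),mouse=(142,374)).items():
    print(n,abs(s-a)[v-18:v+18,u-14:u+14].mean().round(1))
cv2.imwrite("pics/fin.png",s.astype(np.uint8))
o=get_obs();print(o["time_s"],o["force"].round(1))
print(sign_off())
```

```text
tweezers 4.5
src 21.7
jar 4.1
mouse 4.1
20.6833 [-0.3 -0.2 -1.2]
the job is handed in; nothing more can be done
None
```

View pics/fin.png

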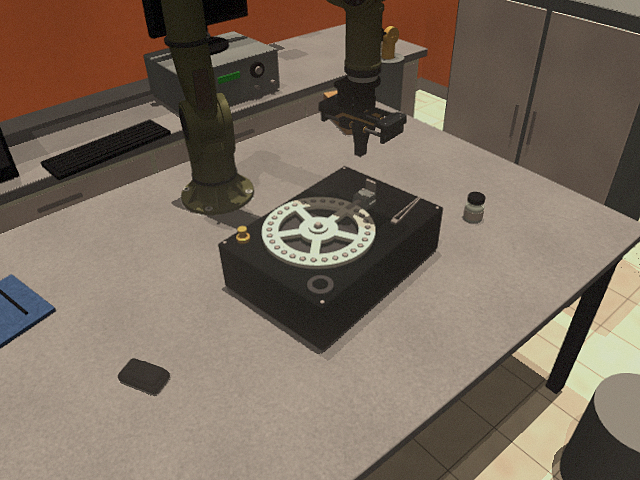

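I turned the carousel about 171° clockwise with the closed fingertips in a window. Its slot then lay at 99.3°, on the bolt line, and I pushed the bolt by its tab until it stopped. The job was handed in at 20.7 s with the gripper clear of everything; sign-off gives no verdict.

**Bolt home:** The tool stopped dead while the force rose from about 2 to 15 N. The wrist camera put the tab front at 194.9 mm and the guide rear at 194.3 mm, so they are flush within error. The top view alone showed a gap of about 1.5 mm, which is inside its 2 mm calibration.

**What disagreed:**
- **Fingertip position:** The fingertips ended about 22 mm behind the TCP, not 11 mm ahead as stated. My first sweep therefore passed over a spoke without touching it, and I redid it about 30 mm lower.
- **Last slot-angle reading:** With the bolt in the slot, the top view gave 100.6° because the bar fills the dark gap I was measuring. I disregarded that reading.
- **Brass check source:** In the before/after comparison, the picture around it changed more than around the others (21.7, against about 4 for the tweezers, jar and mouse). In the final picture it stands at about the same pixels as before, so I take the change to be a moved shadow, but I did not measure its position separately.

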